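# Load a water sample into the photometer's sloping well

### The arm

A 6-joint arm with a two-finger parallel gripper is mounted at the origin on the work surface. World frame = base frame: x ahead of the robot, y to its left, z up, the work surface at z = 0. Lengths are in m, angles in degrees, forces in N, time in s.
With the tool pointing down it reaches from about 0.375 to 0.9 m from the base axis. Payload 3.1 kg.
Tool frame: the origin (TCP) lies between the finger pads; the fingertips stand 11 mm ahead of it and the grasp point (between the pads) lies 8 mm behind it; z points along the fingers, y is the line along which they close (so a half turn about z gives the same grasp; the last joint's range is limited). The gripper opens to 87 mm and grips with 3 to 60 N. Pads are 19 mm wide; open, the fingers measure 117 mm over their backs; the gripper's body (75 mm by 190 mm) begins 51 mm behind the grasp point.
Start: joints at [-87.118, 30.224, 82.088, -0, 67.689, -10.227], TCP at [0.142, -0.609, 0.234] pointing down, gripper open.
Joint ranges: [-176.69, 176.69], [-43.24, 126.21], [12.49, 139.97], [-82, 262], [0, 151.66], [-163.58, 163.58]. Speed limits (degrees/s): [159.86, 159.86, 180, 180, 180, 180].

### API

Orientations are given as a 3x3 rotation matrix whose columns are the frame's x, y, z axes.
In Python, from rig import bot gives the robot as it stands.
- The arm moves only by the tool apply_moves, never from a script. Its argument "steps" is a list that holds one entry, the list of rows, each a list of 7 numbers: the shift along the tool's x, y, z in cm, then the turn, a rotation vector about the tool's x, y, z in degrees, then the gripper command: -1 is shut, 1 is fully open, values between are in proportion. In form: [[[dx, dy, dz, rx, ry, rz, jaw], ...]]. A call has 1 to 20 rows; each row is the pose to reach, as a shift and turn from the pose commanded when the call began, along the tool's axes at that moment; what a row does not reach only later rows make up. A row lasts 1/8 s, in which the tool goes at most 62.5 mm and 10.7 degrees, less where a joint would pass 70% of its speed; a pose out of reach is approached as far as the arm can. A call with a gripper value outside its range is refused whole. The fingers move at their own pace and stop on an object; the grip force is fixed at half the most. Time passes only in rows, so rows that repeat a pose let the fingers close. It gives the time, the measured TCP pose, the force, the opening and the grip force at its end, in the units of the state.
- bot.read_state(): the state, without advancing time (a new reading comes with each control period).
- bot.capture(name): name is "side" or "top"; returns the picture (400x640x3 uint8, blue, green, red); there is no depth.
- bot.camera_model(name): a dict with "intrinsics" (3x3 intrinsics, pixels), "R" (3x3) and "t" (3): a world point X has camera coordinates R X + t. Camera axes: x right, y down, z forward; pixel columns grow to the right and rows downward; lengths in m; the calibration is good to about 2 mm. A picture is of the moment at which its call begins. camera_model takes no time and is no camera call.
- bot.hand_in(): hands the job in; it is judged then, once.
The state is a dict: "time_s": time; "joint_positions": joint angles; "qvel": joint speeds; "tau": joint torques, N m; "position": TCP position; "tcp_rot": TCP orientation; "force": force on the tool from outside, world axes, zero at the start; "moment": the same for the moment, N m; "opening": opening from 0.0 (shut) to 1.0 (fully open); "grasp_force": force on a finger pad.
Only numpy, scipy, OpenCV 4.12 (cv2) and the standard library are available. Lean on these libraries where they do the work, as an engineer would, in place of code of your own. Each camera call takes 0.05 s, during which the arm holds its last target. There are 200 camera calls.

### The job

Turn the photometer's range dial to the three-dot mark. Then take the long sample tube from the rack and slide it, cap outward, all the way into the sloping sample well; lower it under control, do not let it drop in, and leave the two short vials and the two water bottles alone.

Things in the scene. Friction and masses are not known exactly. Their poses are not given: they have to be found in the camera images.
- photometer: White bench instrument, fixed, 170 (x) by 250 (y) by 85 mm high. Origin: centre of the footprint at table height; x points away from its front (which faces the robot at yaw 0), y to its left. The dial's axis is at local (0, 65) mm, the metal well block on the right at local y = -65 mm.
- well: Bare metal block, 64 by 64 mm, 90 mm long, with one round hole; fixed to the photometer, leaning 30 degrees from vertical to its front. Origin: centre of the lower end. z: the hole's axis, pointing out of it, up and to the front; y level. Mouth at z = 90 mm (about 100 mm above the table), hole floor at z = 15 mm; bore 29 mm, mouth chamfered 3 mm.
- dial_grip (a point): On the dial's vertical axis, 26 mm above the housing top, mid grip bar. The dial: dark collar 68 mm across, 12 mm high, and on it an upright grip bar 60 mm long, 14 mm wide, 28 mm high (12 to 40 mm above the housing). A white line on one half of the bar's top and a white nose under that end are the pointer.
- dial (a joint): Dial angle, rad, growing clockwise from above, -0.1 to 1.9, stays where it is left; marks: clusters of 1 to 4 black dots on the housing around it: one dot 0.0, two 0.6, three 1.2, four 1.8. At 0.9 the pointer points to the photometer's front (-x); at v it points along photometer yaw + pi + 0.9 - v, anticlockwise from world x.
- rack: Green tube rack, fixed, 210 (x) by 60 (y) by 65 mm high, origin centre of the underside. Three 29 mm holes, 55 mm deep (floor 10 mm above the table), in a row along its x at -70, 0 and 70 mm; each holds one tube.
- tube: The long sample tube: amber glass, white cap, plain cylinder 26 mm across and 135 mm long (cap: top 25 mm, same diameter), foot tapered over 5 mm, about 0.09 kg. Origin: centre of its foot; z along it to the cap. Stands in one of the rack's holes, 80 mm showing; home in the well 60 mm shows.
- vial_a: Bystander: short vial of the same make and diameter, 80 mm long, in another hole of the rack, 25 mm showing. Origin: centre of its foot.
- vial_b: Bystander: second short vial, the same as vial_a.
- bottle_a: Bystander: clear water bottle with cap, 68 mm in diameter, 200 mm high, standing to the left beyond the rack. Origin: centre of its foot.
- bottle_b: Bystander: the same kind of bottle, standing to the right of the photometer. Origin: centre of its foot.

How it is judged (in metres and radians):
On the way, in this order (a step that is already met when the one before it is completed fails the run):
1. the dial is set to the three-dot mark (1.2, within 0.12 rad) (value of joint dial between 1.08 and 1.32 rad), for 0.2 s.
2. the long tube is fully home in the well, its foot within 3 mm of the well's floor (all of step 1 and z of tube in the frame of well between 0.01 and 0.018 m and x of tube in the frame of well between -0.005 and 0.005 m and y of tube in the frame of well between -0.005 and 0.005 m and angle between the z axis of tube and the z axis of well, either way round below 0.08 rad), for 0.2 s.
At the end, for the whole second after the job is handed in: The dial is at the three-dot mark (1.2, within 0.12 rad). The long tube is at rest in the sloping well, cap outward, in line with it and fully home: foot within 3 mm of the floor. Vials and bottles are within 30 mm of where they were (all of step 2 and linear speed of tube below 0.02 m/s); the robot touches nothing.
It fails at once if the tube drops: it moves faster than 0.35 m/s while its foot is inside the well (z of tube in the frame of well between 0 and 0.085 m and x of tube in the frame of well between -0.01 and 0.01 m and y of tube in the frame of well between -0.01 and 0.01 m and linear speed of tube above 0.35 m/s).
It fails at once if a short vial or a water bottle is moved by more than 30 mm (distance of any of vial_a, vial_b, bottle_a, bottle_b from where it was at the start of the episode above 0.03 m).
It also fails if it takes over 62 s, if anything falls off the work surface, if the arm or the gripper's body presses on something with over 40 N, if the wrist force passes 120 N, or if a joint passes its speed limit or range.

## Working session

There is one attempt and no reset: what is moved stays moved. The work goes in short steps, Python scripts to look and compute and a tool call to move; the robot and the scene stay as the last step left them, time stands still between calls to the robot, and variables do not carry over. Pictures are saved under pics/ and viewed, at most 10 in all, crops included, and the job is handed in when it is done.

Besides the shell and the picture viewer there is one more tool, called after "Emit:" as name(argument=value, ...), one argument or row to a line, values as JSON. apply_moves: Moves the arm, as the interface text tells. Its arguments: {"type":"object","properties":{"steps":{"type":"array","items":{"type":"array","items":{"type":"array","items":{"type":"number"}}}}},"required":["steps"]}

```bash
mkdir -p pics; ls; python3 - <<'E'
from rig import bot
import cv2,numpy as np
np.set_printoptions(precision=4,suppress=True)
for n in("side","top"):
    cv2.imwrite(f"pics/{n}0.png",bot.capture(n)); m=bot.camera_model(n); print(n,m)
s=bot.read_state();print(s)
E
```

```text
pics
side {'intrinsics': array([[367.4205,   0.    , 318.6716],
       [  0.    , 367.4205, 202.9206],
       [  0.    ,   0.    ,   1.    ]]), 'R': array([[-0.9104, -0.4138,  0.0064],
       [-0.2558,  0.5507, -0.7946],
       [ 0.3253, -0.725 , -0.6072]]), 't': array([0.4906, 0.2345, 0.7704])}
top {'intrinsics': array([[379.2536,   0.    , 320.8664],
       [  0.    , 379.2536, 200.1227],
       [  0.    ,   0.    ,   1.    ]]), 'R': array([[-0.0154, -0.9996, -0.0252],
       [-0.9901,  0.0188, -0.139 ],
       [ 0.1394,  0.0228, -0.99  ]]), 't': array([0.0127, 0.5626, 1.0984])}
{'time_s': 0.1, 'joint_positions': array([-87.1184,  30.2733,  82.1484,  -0.0023,  67.6871, -10.2264]), 'qvel': array([-0.0181, -0.1228, -0.2111,  0.1156, -0.0391,  0.068 ]), 'tau': array([ -0.0001, -44.0984, -17.7151,   0.0634,   0.0534,  -0.0001]), 'position': array([ 0.1417, -0.6081,  0.2327]), 'tcp_rot': array([[ 0.9739,  0.2268, -0.0001],
       [ 0.2268, -0.9739,  0.0019],
       [ 0.0003, -0.0019, -1.    ]]), 'force': array([0.5332, 0.8114, 1.1641]), 'moment': array([-0.024 ,  0.0136, -0.0022]), 'grasp_force': 0.0, 'opening': 0.9960783626692526}
```

View pics/side0.png

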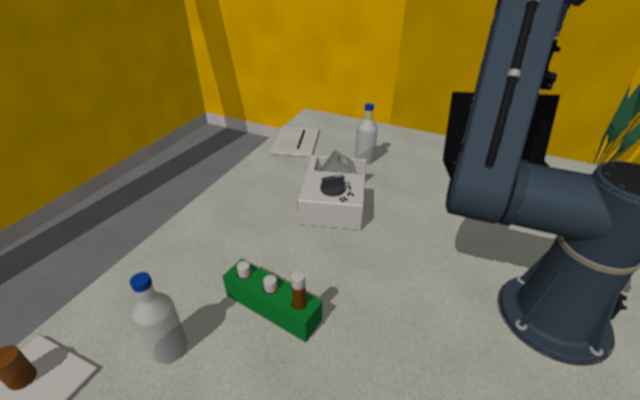

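View pics/top0.png

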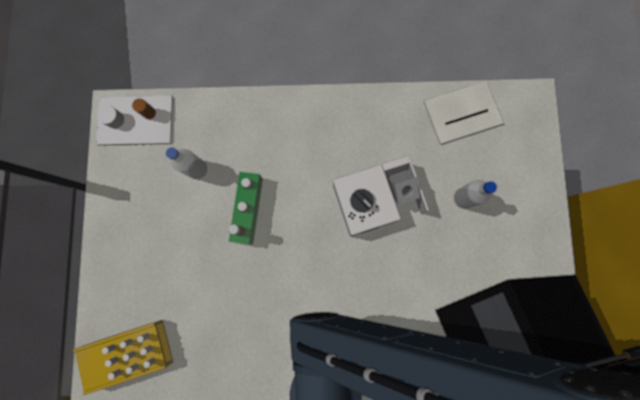

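The side view shows the tube at (298,290), at the robot-side end of the rack, and the photometer at (335,190). In the top view the rack runs (248,175)-(240,240), the dial is at (363,201) and the well at (407,187). I'll enlarge these.

```bash
python3 - <<'E'
import cv2,numpy as np
t=cv2.imread("pics/top0.png");s=cv2.imread("pics/side0.png")
a=cv2.resize(t[150:250,325:435],(660,600),interpolation=cv2.INTER_CUBIC)
cv2.imwrite("pics/topz.png",a)
b=cv2.resize(s[145:235,290:375],(400,424),interpolation=cv2.INTER_CUBIC)
c=cv2.resize(s[255:345,215:330],(400,313),interpolation=cv2.INTER_CUBIC)
d=cv2.resize(t[165:250,222:290],(400,500),interpolation=cv2.INTER_CUBIC)
m=np.zeros((600,800,3),np.uint8)
m[:500,:400]=d
b=cv2.resize(s[148:233,293:373],(282,300),interpolation=cv2.INTER_CUBIC);m[:300,400:682]=b
c=cv2.resize(s[255:345,215:335],(400,300),interpolation=cv2.INTER_CUBIC);m[300:,400:]=c
cv2.imwrite("pics/mz.png",m)
E
```

```text
(no output)
```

View pics/topz.png

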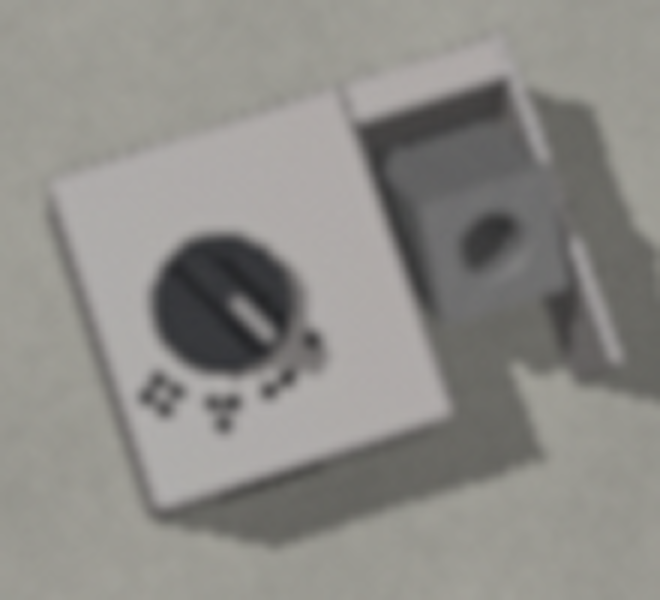

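View pics/mz.png

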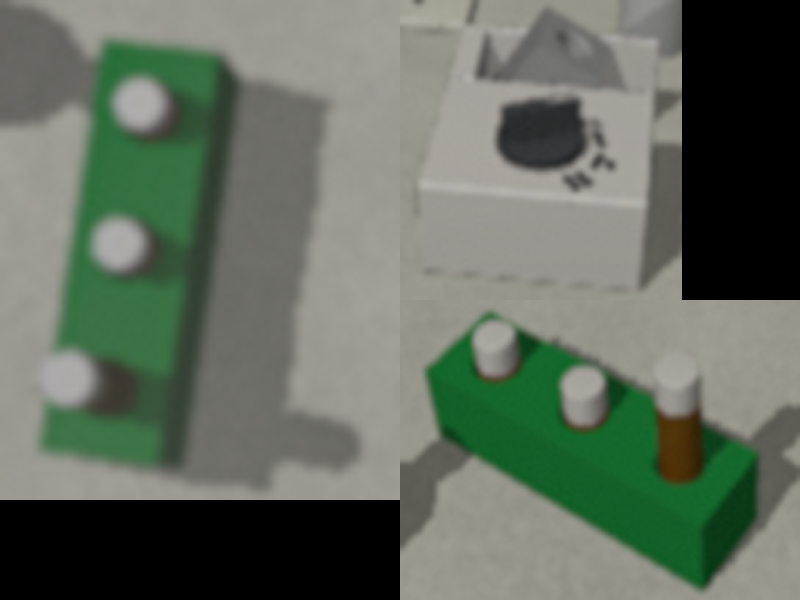

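The top zoom shows the pointer at (230,298)-(272,342), near the one-dot mark, and the bore mouth at (490,245). The long tube's cap is at (67,378) in the rack crop. I'll fit the poses from these corners.

```bash
cat > h.py <<'E'
import numpy as np
from rig import bot
from scipy.optimize import least_squares
np.set_printoptions(precision=4,suppress=True)
M={n:bot.camera_model(n) for n in("side","top")}
def proj(n,X):
    m=M[n];p=m["intrinsics"]@(m["R"]@np.asarray(X)+m["t"]);return p[:2]/p[2]
def loc(p,X): # p=x,y,yaw
    c,s=np.cos(p[2]),np.sin(p[2]);return np.array([p[0]+c*X[0]-s*X[1],p[1]+s*X[0]+c*X[1],X[2]])
def pix(u,sc,o,off=(0,0)): return (np.array(u)-off+.5)/sc-.5+o
E
cat > fit.py <<'E'
from h import *
T=lambda u:pix(u,6,(325,150)); S=lambda u:pix(u,3.527,(293,148),(400,0))
h=.085
obs=[("top",T(u),(x,y,h)) for u,x,y in [((50,185),.085,.125),((155,508),-.085,.125),((497,38),.085,-.125),((622,360),-.085,-.125)]]
obs+=[("side",S(u),(x,y,z)) for u,x,y,z in [((420,183),.085,.125,h),((645,203),-.085,.125,h),((468,28),.085,-.125,h),((657,40),-.085,-.125,h),((425,270),.085,.125,0),((640,288),-.085,.125,0)]]
def r(p):
    e=[proj(n,loc(p,X))-u for n,u,X in obs]
    for n,u in(("top",T((490,245))),("side",S((572,42)))): e.append(proj(n,loc(p,(p[3],-.065,.1)))-u)
    return np.concatenate(e)
f=least_squares(r,[.6,-.1,.2,0]);p=f.x;print("photometer",p,np.degrees(p[2]),"\n",f.fun.reshape(-1,2))
print("mouth",loc(p,(p[3],-.065,.1)),"dial",loc(p,(0,.065,.111)))
g=lambda q:np.concatenate([proj("top",[q[0]+k*np.cos(q[2]),q[1]+k*np.sin(q[2]),.125])-T(u) for u,k in(((230,298),q[3]),((272,342),q[4]))])
c=loc(p,(0,.065,.125))
# direction of pointer
def inv(u,z):
    return least_squares(lambda q:proj("top",[q[0],q[1],z])-T(u),[.6,-.1]).x
a,b=inv((230,298),.125),inv((272,342),.125);th=np.arctan2(*(b-a)[::-1]);print("line",a,b,c,"v",(p[2]+np.pi+.9-th+np.pi)%(2*np.pi)-np.pi)
T2=lambda u:pix(u,5.882,(222,165)); S2=lambda u:pix(u,3.3333,(215,255),(400,300))
# rack +x = away from robot
obs2=[("top",T2(u),(x,y,.065)) for u,x,y in [((105,42),.105,.03),((218,55),.105,-.03),((162,465),-.105,-.03),((42,448),-.105,.03)]]
obs2+=[("side",S2(u),X) for u,X in [((490,312),(.105,-.03,.065)),((757,455),(-.105,-.03,.065)),((705,522),(-.105,.03,.065)),((428,370),(.105,.03,.065)),((705,588),(-.105,.03,0)),((757,518),(-.105,-.03,0))]]
obs2+=[("top",T2((140,103)),(.07,0,.09)),("top",T2((118,243)),(0,0,.09)),("side",S2((494,335)),(.07,0,.09)),("side",S2((583,383)),(0,0,.09))]
obs2+=[("top",T2((67,378)),(-.07,0,.145)),("side",S2((678,368)),(-.07,0,.145))]
f=least_squares(lambda p:np.concatenate([proj(n,loc(p,X))-u for n,u,X in obs2]),[.6,.2,0])
q=f.x;print("rack",q,np.degrees(q[2]),"\n",f.fun.reshape(-1,2));print("tube",loc(q,(-.07,0,.145)))
E
python3 fit.py
```

```text
photometer [ 0.5689 -0.1715  0.2997 -0.013 ] 17.173073637554886 
 [[-2.369   0.0735]
 [-1.0777  2.188 ]
 [ 4.7141 -1.9877]
 [ 4.3848 -0.542 ]
 [-1.5623  1.5256]
 [ 1.5003  1.3704]
 [-1.1212 -2.8962]
 [ 0.5697 -2.4665]
 [-2.037   2.0367]
 [ 0.3305  2.5815]
 [-1.1401  0.6048]
 [-0.2615  1.1045]]
mouth [ 0.5757 -0.2374  0.1   ] dial [ 0.5497 -0.1094  0.111 ]
line [ 0.5509 -0.1153] [ 0.5301 -0.1339] [ 0.5497 -0.1094  0.125 ] v 0.4691553235940109
rack [ 0.5421  0.2288 -0.1359] -7.7882528686286925 
 [[-0.1649 -0.3272]
 [ 0.4672 -0.269 ]
 [-0.3106  0.589 ]
 [-0.24    0.993 ]
 [-0.4893 -0.422 ]
 [ 0.8435 -1.2764]
 [-0.6899  1.0544]
 [-1.3499 -0.2021]
 [-0.1739  1.1645]
 [ 0.4385 -0.1608]
 [ 0.2056  0.3695]
 [ 0.3664  0.3663]
 [-0.1377 -0.3018]
 [ 0.0423 -0.5709]
 [ 0.5051  0.4146]
 [-0.1159 -0.351 ]]
tube [0.4727 0.2383 0.145 ]
```

```bash
cat > fit2.py <<'E'
exec(open("fit.py").read().split("def r(p)")[0])
DT=T((225,303));DS=S((540,140))
def r(p):
    e=[]
    for n,u,X in obs:
        y=p[4] if X[1]>0 else p[5]
        e.append(proj(n,loc(p,(X[0],y,X[2])))-u)
    for n,u in(("top",T((490,245))),("side",S((572,42)))): e.append(proj(n,loc(p,(p[3],-.065,.1)))-u)
    e.append(proj("top",loc(p,(0,.065,.097)))-DT)
    e.append(proj("side",loc(p,(0,.065,.095)))-DS)
    return np.concatenate(e)
f=least_squares(r,[.6,-.1,.2,0,.125,-.125],loss='soft_l1');p=f.x;print("photometer",p,np.degrees(p[2]),"\n",r(p).reshape(-1,2))
print("mouth",loc(p,(p[3],-.065,.1)),"dial",loc(p,(0,.065,.111)))
def inv(u,z):
    return least_squares(lambda q:proj("top",[q[0],q[1],z])-T(u),[.6,-.1]).x
a,b=inv((230,298),.125),inv((272,342),.125);th=np.arctan2(*(b-a)[::-1]);print("line",a,b,np.degrees(th),"v",(p[2]+np.pi+.9-th+np.pi)%(2*np.pi)-np.pi)
for u in((320,348),(280,385),(223,410),(162,393)):
    d=inv(u,.085)-loc(p,(0,.065,0))[:2]; print("mark",np.linalg.norm(d),(p[2]+np.pi+.9-np.arctan2(d[1],d[0])+np.pi)%(2*np.pi)-np.pi)
E
python3 fit2.py
```

```text
photometer [ 0.5703 -0.1758  0.298  -0.0128  0.1225 -0.1064] 17.071678060646686 
 [[-0.052  -0.7958]
 [ 1.1867  1.3229]
 [ 0.2045 -0.4899]
 [-0.3186  1.0358]
 [-1.2007 -0.1549]
 [ 1.4541 -0.3015]
 [-1.7463 -0.6495]
 [ 0.4805 -0.0979]
 [-1.6995  0.2993]
 [ 0.3013  0.8567]
 [ 0.3442  0.0588]
 [-0.1961  0.3126]
 [-0.5842  0.441 ]
 [ 0.0517 -1.2307]]
mouth [ 0.5772 -0.2417  0.1   ] dial [ 0.5513 -0.1137  0.111 ]
line [ 0.5509 -0.1153] [ 0.5301 -0.1339] -138.14134477870226 v 0.467385636930004
mark 0.05114643343914355 0.02067763331114847
mark 0.046164054941399545 0.5562933110429942
mark 0.04843123920332143 1.193516989543781
mark 0.04895771655928212 1.8196504355124699
```

```bash
cat >> h.py <<'E'
from scipy.spatial.transform import Rotation as Ro
def tool(yaw,tilt=0): # x-axis heading yaw (deg), tool z tilted forward by tilt
    return (Ro.from_euler('z',yaw,degrees=True)*Ro.from_matrix(np.diag([1.,-1,-1]))*Ro.from_euler('y',tilt,degrees=True)).as_matrix()
def delta(P,R):
    s=bot.read_state();C=s["tcp_rot"]
    print("t",s["time_s"],"pos",s["position"],"F",s["force"],"open",s["opening"],"g",s["grasp_force"],"q",s["joint_positions"])
    print("shift cm",C.T@(np.array(P)-s["position"])*100,"rot",Ro.from_matrix(C.T@R).as_rotvec(degrees=True))
E
python3 - <<'E'
from h import *
print(tool(13.1)-bot.read_state()["tcp_rot"])
delta([.5513,-.1137,.20],tool(43))
E
```

```text
[[ 0.     -0.0002  0.0001]
 [-0.0002 -0.     -0.0019]
 [-0.0003  0.0019 -0.    ]]
t 0.1 pos [ 0.1417 -0.6081  0.2327] F [0.5332 0.8114 1.1641] open 0.9960783626692526 g 0.0 q [-87.1184  30.2733  82.1484  -0.0023  67.6871 -10.2264]
shift cm [ 51.1006 -38.8542   3.3559] rot [ -0.1006  -0.0449 -29.891 ]
```

Emit:
apply_moves(
  steps=[
    [[51.1, -38.9, 0, 0, 0, -30, 0.15], [51.1, -38.9, 0, 0, 0, -30, 0.15], [51.1, -38.9, 0, 0, 0, -30, 0.15], [51.1, -38.9, 0, 0, 0, -30, 0.15], [51.1, -38.9, 0, 0, 0, -30, 0.15], [51.1, -38.9, 0, 0, 0, -30, 0.15], [51.1, -38.9, 0, 0, 0, -30, 0.15], [51.1, -38.9, 0, 0, 0, -30, 0.15], [51.1, -38.9, 0, 0, 0, -30, 0.15], [51.1, -38.9, 0, 0, 0, -30, 0.15], [51.1, -38.9, 0, 0, 0, -30, 0.15], [51.1, -38.9, 3, 0, 0, -30, 0.15], [51.1, -38.9, 3, 0, 0, -30, 0.15], [51.1, -38.9, 3, 0, 0, -30, 0.15], [51.1, -38.9, 3, 0, 0, -30, 0.15]],
  ],
)

```text
time_s: 1.98
position: [0.5516, -0.1149, 0.2046]
tcp_rot: [[0.731, 0.683, 0.002], [0.683, -0.731, -0.001], [0.001, 0.002, -1.0]]
force: [0.4, -0.2, 1.1]
opening: 0.574
grasp_force: 0.0
```

```bash
python3 - <<'E'
from h import *
import cv2
delta([.5513,-.1137,.113],tool(43))
b=bot.read_state()["position"];print(proj("top",[.5513,-.1137,.125]),proj("side",[.5513,-.1137,.125]))
a=bot.capture("side")[80:240,270:430]; t=bot.capture("top")[130:250,310:470]
cv2.imwrite("pics/d1.png",np.hstack([cv2.resize(a,(400,400),interpolation=2),cv2.resize(t,None,fx=2.5,fy=3.3333,interpolation=2)]))
E
```

```text
t 1.975 pos [ 0.5516 -0.1149  0.2046] F [ 0.4117 -0.2484  1.0895] open 0.5742319373809427 g 0.0 q [-23.1226  27.5215  92.8743  -0.0042  59.4966  23.8361]
shift cm [ 0.051  -0.1206  9.1592] rot [ 0.0999 -0.0403  0.0434]
[362.3299 199.1104] [332.7101 176.6141]
```

View pics/d1.png

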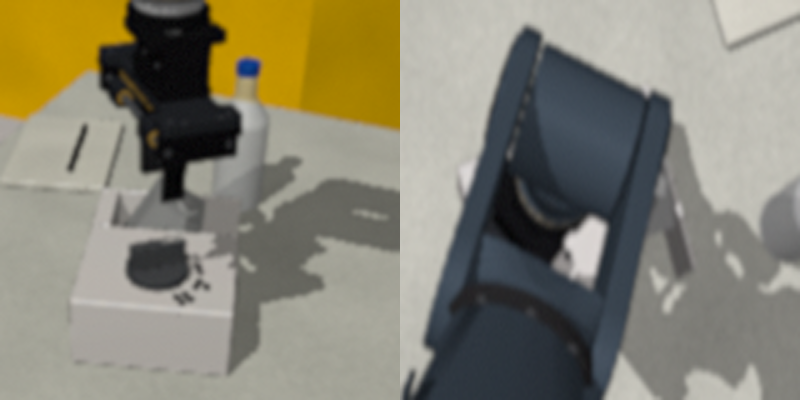

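The side view shows the fingers hanging above the dial, clear of the well. I'm descending and gripping the bar.

Emit:
apply_moves(
  steps=[
    [[0.05, -0.1, 2, 0, 0, 0, 0.15], [0.05, -0.1, 4, 0, 0, 0, 0.15], [0.05, -0.1, 6, 0, 0, 0, 0.15], [0.05, -0.1, 7.5, 0, 0, 0, 0.15], [0.05, -0.1, 9, 0, 0, 0, 0.15], [0.05, -0.1, 9.1, 0, 0, 0, 0.15], [0.05, -0.1, 9.1, 0, 0, 0, -1], [0.05, -0.1, 9.1, 0, 0, 0, -1], [0.05, -0.1, 9.1, 0, 0, 0, -1], [0.05, -0.1, 9.1, 0, 0, 0, -1], [0.05, -0.1, 9.1, 0, 0, 0, -1], [0.05, -0.1, 9.1, 0, 0, 0, -1]],
  ],
)

```text
time_s: 3.58
position: [0.5528, -0.1146, 0.113]
tcp_rot: [[0.73, 0.683, 0.004], [0.683, -0.73, -0.003], [0.001, 0.005, -1.0]]
force: [2.0, -4.1, -2.5]
opening: 0.157
grasp_force: 30.0
```

```bash
python3 - <<'E'
from h import *
delta([.5513,-.1137,.113],tool(0))
print(bot.read_state()["moment"])
E
```

```text
t 3.575 pos [ 0.5528 -0.1146  0.113 ] F [ 1.9945 -4.1105 -2.451 ] open 0.15658506952154164 g 30.010512359440327 q [-23.0149  35.1442  97.0371  -0.0938  47.5357  23.9316]
shift cm [-0.0462 -0.1656 -0.0024] rot [ 0.254  -0.1568 43.1166]
[-0.6415 -0.3624 -0.0251]
```

Emit:
apply_moves(
  steps=[
    [[0, 0, 0, 0, 0, 6, -1], [0, 0, 0, 0, 0, 12, -1], [0, 0, 0, 0, 0, 18, -1], [0, 0, 0, 0, 0, 24, -1], [0, 0, 0, 0, 0, 30, -1], [0, 0, 0, 0, 0, 36, -1], [0, 0, 0, 0, 0, 43, -1], [0, 0, 0, 0, 0, 43, -1], [0, 0, 0, 0, 0, 43, -1], [0, 0, 0, 0, 0, 43, -1]],
  ],
)

```text
time_s: 4.82
position: [0.5527, -0.1146, 0.113]
tcp_rot: [[1.0, 0.002, 0.004], [0.002, -1.0, -0.003], [0.004, 0.003, -1.0]]
force: [2.7, -5.6, -2.8]
opening: 0.16
grasp_force: 30.0
```

```bash
python3 - <<'E'
from h import *
delta([.5513,-.1137,.113],tool(0))
print(bot.read_state()["moment"])
E
```

```text
t 4.825 pos [ 0.5527 -0.1146  0.113 ] F [ 2.6757 -5.5918 -2.7808] open 0.1601534064364569 g 30.00266109360382 q [-23.0153  35.1454  97.0406  -0.0922  47.5353  66.9391]
shift cm [-0.143  -0.0877 -0.005 ] rot [ 0.1717 -0.2298  0.1077]
[-0.6743 -0.3488 -0.0191]
```

Emit:
apply_moves(
  steps=[
    [[0, 0, 0, 0, 0, 0, 0.2], [0, 0, 0, 0, 0, 0, 0.2], [0, 0, 0, 0, 0, 0, 0.2], [0, 0, -4, 0, 0, 0, 0.2], [0, 0, -8, 0, 0, 0, 0.2], [0, 0, -11.7, 0, 0, 0, 0.5], [-8, -35.3, -11.7, 0, 0, -17, 0.5], [-8, -35.3, -11.7, 0, 0, -17, 0.5], [-8, -35.3, -11.7, 0, 0, -17, 0.5], [-8, -35.3, -11.7, 0, 0, -17, 0.5], [-8, -35.3, -11.7, 0, 0, -17, 0.5], [-8, -35.3, -11.7, 0, 0, -17, 0.5], [-8, -35.3, -11.7, 0, 0, -17, 0.5], [-8, -35.3, -11.7, 0, 0, -17, 0.5], [-8, -35.3, -11.7, 0, 0, -17, 0.5]],
  ],
)

```text
time_s: 6.7
position: [0.4706, 0.2388, 0.2295]
tcp_rot: [[0.956, 0.293, -0.0], [0.293, -0.956, -0.0], [-0.0, 0.0, -1.0]]
force: [0.2, -0.0, 0.0]
opening: 0.75
grasp_force: 0.0
```

```bash
python3 - <<'E'
from h import *
import cv2
delta([.4727,.2383,.128],tool(17))
t=bot.capture("top");s=bot.capture("side")
cv2.imwrite("pics/top1.png",t);cv2.imwrite("pics/side1.png",s)
a=cv2.resize(t[150:250,325:435],(440,400),interpolation=2)
b=cv2.resize(s[155:355,210:390],(360,400),interpolation=2)
cv2.imwrite("pics/e1.png",np.hstack([a,b]))
E
```

```text
t 6.7 pos [0.4706 0.2388 0.2295] F [ 0.1615 -0.0113  0.0125] open 0.7501997806893659 g 0.0 q [14.7727 23.0607 96.2536 -0.0194 60.7032 87.7726]
shift cm [ 0.1917  0.1067 10.1486] rot [0.0162 0.0181 0.0096]
```

View pics/e1.png

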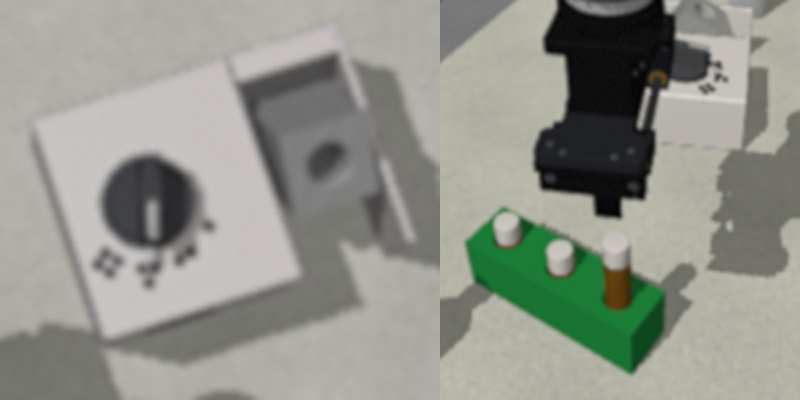

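The dial's line now points at the three-dot cluster (pixels (152,240) and (150,270)). The tube stands directly below the gripper, so I'm grasping it.

Emit:
apply_moves(
  steps=[
    [[0.2, 0.1, 3, 0, 0, 0, 0.5], [0.2, 0.1, 6, 0, 0, 0, 0.5], [0.2, 0.1, 8, 0, 0, 0, 0.5], [0.2, 0.1, 10, 0, 0, 0, 0.5], [0.2, 0.1, 11.5, 0, 0, 0, 0.5], [0.2, 0.1, 11.5, 0, 0, 0, 0.5], [0.2, 0.1, 11.5, 0, 0, 0, -1], [0.2, 0.1, 11.5, 0, 0, 0, -1], [0.2, 0.1, 11.5, 0, 0, 0, -1], [0.2, 0.1, 11.5, 0, 0, 0, -1], [0.2, 0.1, 11.5, 0, 0, 0, -1], [0.2, 0.1, 11.5, 0, 0, 0, -1]],
  ],
)

```text
time_s: 8.3
position: [0.4725, 0.2397, 0.1147]
tcp_rot: [[0.956, 0.294, 0.0], [0.294, -0.956, 0.0], [0.0, -0.0, -1.0]]
force: [-0.3, 0.8, 1.1]
opening: 0.287
grasp_force: 30.0
```

```bash
python3 - <<'E'
from h import *
delta([.4727,.2383,.114],tool(17))
E
```

```text
t 8.3 pos [0.4725 0.2397 0.1147] F [-0.2961  0.7731  1.1092] open 0.2872889508935462 g 29.990457203239202 q [ 14.8029  33.1281 101.8135   0.0077  45.0439  87.6893]
shift cm [-0.0242  0.1401  0.0704] rot [-0.0049 -0.0147  0.1082]
```

```bash
cat >> h.py <<'E'
YAW=17.07; c,s_=np.cos(np.radians(YAW)),np.sin(np.radians(YAW))
A=np.array([-.5*c,-.5*s_,np.sqrt(.75)]); MOUTH=np.array([.5772,-.2417,.1]); L=.1047
def tcp(d,M=MOUTH): return M+A*(L+d) # foot d above the mouth along the axis
E
python3 - <<'E'
from h import *
print(tcp(.05)); delta(tcp(.05),tool(YAW,30)); print(tool(YAW,30)[:,2],A)
E
```

```text
[ 0.5033 -0.2644  0.234 ]
t 8.3 pos [0.4725 0.2397 0.1147] F [-0.2961  0.7731  1.1092] open 0.2872889508935462 g 29.990457203239202 q [ 14.8029  33.1281 101.8135   0.0077  45.0439  87.6893]
shift cm [-11.889   49.0841 -11.9341] rot [-0.0147 29.9853  0.036 ]
[ 0.478   0.1468 -0.866 ] [-0.478  -0.1468  0.866 ]
```

Emit:
apply_moves(
  steps=[
    [[0, 0, -3, 0, 0, 0, -1], [0, 0, -7, 0, 0, 0, -1], [0, 0, -11, 0, 0, 0, -1], [0, 0, -15, 0, 0, 0, -1], [0, 0, -18, 0, 0, 0, -1], [-1, 4, -19, 0, 2, 0, -1], [-2, 8, -19, 0, 4, 0, -1], [-3, 12.5, -19, 0, 7, 0, -1], [-4, 17, -19, 0, 10, 0, -1], [-5, 21.5, -19, 0, 13, 0, -1], [-6, 26, -19, 0, 16, 0, -1], [-7, 30.5, -19, 0, 19, 0, -1], [-8.5, 35, -18, 0, 22, 0, -1], [-9.5, 39.5, -16.5, 0, 25, 0, -1], [-10.5, 43.5, -15, 0, 27, 0, -1], [-11.5, 47, -13.5, 0, 29, 0, -1], [-11.9, 49.1, -12, 0, 30, 0, -1], [-11.9, 49.1, -12, 0, 30, 0, -1], [-11.9, 49.1, -12, 0, 30, 0, -1], [-11.9, 49.1, -12, 0, 30, 0, -1]],
  ],
)

```text
time_s: 10.8
position: [0.5033, -0.2633, 0.2353]
tcp_rot: [[0.827, 0.296, 0.478], [0.256, -0.955, 0.148], [0.5, 0.001, -0.866]]
force: [-0.7, 0.3, -0.0]
opening: 0.289
grasp_force: 30.0
```

```bash
python3 - <<'E'
from h import *
import cv2
delta(tcp(.05),tool(YAW,30)); 
st=bot.read_state();P,R=st["position"],st["tcp_rot"]
t=bot.capture("top");s=bot.capture("side")
cv2.imwrite("pics/top2.png",t);cv2.imwrite("pics/side2.png",s)
for d in(0,.03,.08,L): print(d,"side",proj("side",P+R[:,2]*d),"top",proj("top",P+R[:,2]*d))
print("mouth",proj("side",MOUTH),proj("top",MOUTH))
s=s[100:220,290:420]
a=cv2.resize(t[130:230,350:450],(300,300),interpolation=2)
b=cv2.resize(s,(480,443),interpolation=2)
m=np.zeros((443,780,3),np.uint8);m[:,:480]=b;m[:300,480:]=a
cv2.imwrite("pics/f1.png",m)
E
```

```text
t 10.8 pos [ 0.5033 -0.2633  0.2353] F [-0.6807  0.3099 -0.019 ] open 0.2894787017504406 g 29.989208914339542 q [-53.7453  22.0286 105.4773  38.8269  48.9261  -6.1358]
shift cm [-0.1009  0.1025  0.0943] rot [-0.0435 -0.0118  0.1362]
0 side [372.0958 118.2931] top [427.8214 210.952 ]
0.03 side [365.642  126.8882] top [423.1337 206.4778]
0.08 side [355.3663 140.5733] top [415.8981 199.5718]
0.1047 side [350.499  147.0555] top [412.5649 196.3904]
mouth [341.1985 159.8594] [406.5931 190.4605]
```

View pics/f1.png

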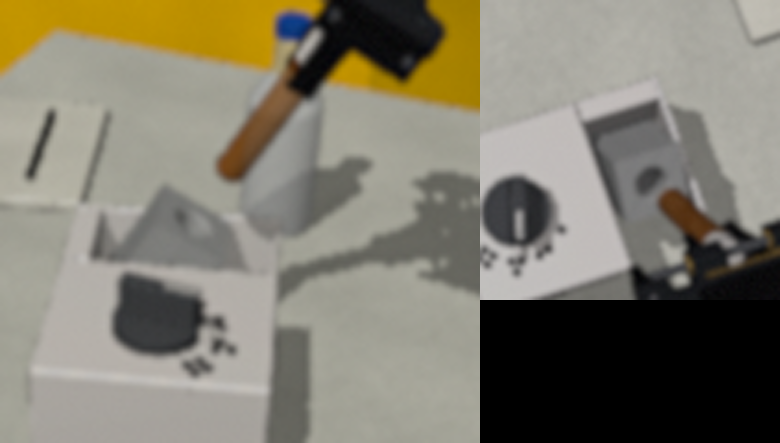

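The tube foot is at (351.7,146.5) in the side view and (412.7,196.7) in the top view. Both match the predictions to within about 1 px, and the mouth matches too. I'm advancing along the axis slowly.

Emit:
apply_moves(
  steps=[
    [[-0.1, 0.1, 1, 0, 0, 0, -1], [-0.1, 0.1, 2, 0, 0, 0, -1], [-0.1, 0.1, 3, 0, 0, 0, -1], [-0.1, 0.1, 4, 0, 0, 0, -1], [-0.1, 0.1, 4.5, 0, 0, 0, -1], [-0.1, 0.1, 4.5, 0, 0, 0, -1]],
  ],
)

```text
time_s: 11.65
position: [0.5242, -0.259, 0.1945]
tcp_rot: [[0.828, 0.294, 0.477], [0.255, -0.956, 0.148], [0.5, -0.001, -0.866]]
force: [-0.2, -1.0, -0.3]
opening: 0.288
grasp_force: 30.0
```

```bash
python3 - <<'E'
from h import *
import cv2
delta(tcp(0),tool(YAW,30)); 
st=bot.read_state();P,R=st["position"],st["tcp_rot"]
t=bot.capture("top");s=bot.capture("side")
for d in(.03,.08,L): print(d,"side",(proj("side",P+R[:,2]*d)-(310,115))*8,"top",(proj("top",P+R[:,2]*d)-(382,165))*8+[400,0])
print("mouth",(proj("side",MOUTH)-(310,115))*8,(proj("top",MOUTH)-(382,165))*8+[400,0])
a=cv2.resize(s[115:180,310:360],(400,520),interpolation=2);b=cv2.resize(t[165:230,382:432],(400,520),interpolation=2)
cv2.imwrite("pics/g1.png",np.hstack([a,b]))
E
```

```text
t 11.65 pos [ 0.5242 -0.259   0.1945] F [-0.2075 -1.0152 -0.2868] open 0.28848162277802847 g 29.98926925007254 q [-51.3912  26.8061 105.8726  42.1934  43.8474  -8.7374]
shift cm [ 0.1019 -0.095   0.5051] rot [-0.0727  0.02    0.0236]
0.03 side [374.6679 196.1312] top [682.6312 284.5415]
0.08 side [296.6458 299.9986] top [629.1448 233.7685]
0.1047 side [259.6464 349.2542] top [604.4331 210.3104]
mouth [249.588  358.8754] [596.745  203.6842]
```

View pics/g1.png

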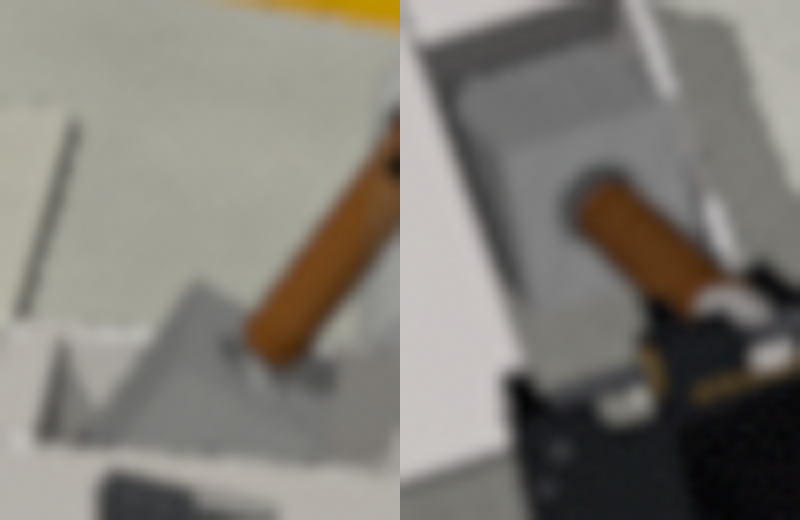

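```bash
cat > edge.py <<'E'
from h import *
import cv2
from scipy.ndimage import map_coordinates
from scipy.optimize import minimize
G={}
for n in("top","side"):
    g=cv2.GaussianBlur(cv2.cvtColor(cv2.imread(f"pics/{n}0.png"),6).astype(float),(0,0),.7)
    G[n]=(cv2.Sobel(g,6,1,0)/8,cv2.Sobel(g,6,0,1)/8)
yv=np.array([-s_,c,0]);xv=np.cross(yv,A)
th=np.linspace(0,2*np.pi,60,endpoint=False)
def pts(kind):
    if kind=="sq":
        u=np.linspace(-.028,.028,15)
        return [np.c_[u,0*u+k*.032] for k in(1,-1)]+[np.c_[0*u+k*.032,u] for k in(1,-1)]
    r=dict(ch=.0175,bore=.0145)[kind];return [np.c_[r*np.cos(th),r*np.sin(th)]]
def score(M,cams,kinds,full=False):
    tot=[]
    for n in cams:
        for k in kinds:
            for q in pts(k):
                X=M+q[:,:1]*xv+q[:,1:]*yv
                P=np.array([proj(n,x) for x in X]);closed=k!="sq"
                tg=(np.roll(P,-1,0)-np.roll(P,1,0)) if closed else np.gradient(P,axis=0)
                nn=np.c_[-tg[:,1],tg[:,0]];nn/=np.linalg.norm(nn,axis=1)[:,None]
                gx,gy=[map_coordinates(a,[P[:,1],P[:,0]],order=1) for a in G[n]]
                v=gx*nn[:,0]+gy*nn[:,1]
                tot.append(abs(v).mean() if closed else abs(v.mean()))
    return np.array(tot) if full else -sum(tot)
for cams,kinds in((("top","side"),("sq",)),(("top","side"),("ch",)),(("top","side"),("bore",)),(("top","side"),("sq","ch"))):
    best=min((minimize(lambda d:score(MOUTH+d/1000,cams,kinds),[a,b,e],method="Nelder-Mead",options=dict(initial_simplex=np.array([[a,b,e],[a+2,b,e],[a,b+2,e],[a,b,e+2]]))) for a in(-3,0,3) for b in(-3,0,3) for e in(-2,2)),key=lambda f:f.fun)
    print(cams,kinds,best.x,best.fun,score(MOUTH,cams,kinds)); print(score(MOUTH+best.x/1000,cams,kinds,True))
E
python3 edge.py
```

```text
('top', 'side') ('sq',) [ 0.6316 -2.1204  1.2294] -42.7831224630399 -39.532287334589725
[ 9.577   3.7988  2.9994  4.1065  2.0806 11.0368  6.2708  2.9133]
('top', 'side') ('ch',) [-3.5376  1.6022 13.8359] -13.767266043171443 -12.986445547392218
[8.5194 5.2479]
('top', 'side') ('bore',) [ 2.4785  1.3014 -0.9001] -16.934587410242564 -15.545102419586147
[12.7353  4.1993]
('top', 'side') ('sq', 'ch') [ 0.0486 -2.2488  0.3399] -55.77559628927145 -52.51873288198195
[ 9.7197  3.7408  3.1712  4.2429  8.3985  2.1404 11.35    5.2027  2.9775
  4.8318]
```

```bash
sed -i 's/MOUTH=np.array.*; L/MOUTH=np.array([.5776,-.2436,.1008]); L/' h.py; python3 - <<'E'
from h import *
import cv2
delta(tcp(0.005),tool(YAW,30))
st=bot.read_state();P,R=st["position"],st["tcp_rot"]
for n in("side","top"):
    im=bot.capture(n);hsv=cv2.cvtColor(im,cv2.COLOR_BGR2HSV)
    a,b=proj(n,P+R[:,2]*.02),proj(n,P+R[:,2]*L)
    m=cv2.inRange(hsv,(5,140,40),(20,255,255));k=np.zeros_like(m);cv2.line(k,a.astype(int).tolist(),b.astype(int).tolist(),255,22);m&=k
    ys,xs=np.nonzero(m);q=np.c_[xs,ys].astype(float)
    d=(b-a)/np.linalg.norm(b-a);nn=np.array([-d[1],d[0]])
    al=(q-b)@d;of=(q-b)@nn
    print(n,len(q),"normal",nn,"along max",al.max(),al.min())
    for lo in(-20,-15,-10,-5):
        w=of[(al>=lo)&(al<lo+5)]
        if len(w): print(lo,w.min(),w.max(),w.mean(),len(w))
E
```

```text
t 11.75 pos [ 0.5242 -0.2593  0.1951] F [ 0.5377 -0.2839 -0.3716] open 0.29363146156653175 g 29.9892208725214 q [-51.4154  26.7474 105.8577  42.189   43.8564  -8.7316]
shift cm [ 0.1038  0.0624 -0.0159] rot [-0.0106 -0.0053  0.0343]
side 182 normal [-0.7992 -0.601 ] along max -0.013429465211342846 -33.21029482656613
-20 -3.1492198502026714 3.0528461690493596 -0.04818684057665551 32
-15 -3.1556923942297144 2.8481861049252633 -0.15469270749486078 31
-10 -2.9639774181597054 2.84171356089822 -0.06113192863074241 30
-5 -3.3668250023808546 3.0334285369682292 -0.0799911926638519 32
top 121 normal [ 0.6895 -0.7243] along max 2.8052415290182657 -14.953883572140647
-15 -3.507491682953198 3.5961583575103675 0.16179387332159875 34
-10 -2.7485289652895784 3.7350089678454053 0.5742881201557829 37
-5 -2.6096783549545406 3.149609513100583 0.3247615591672667 33
```

Emit:
apply_moves(
  steps=[
    [[0.1, 0.06, 0, 0, 0, 0, -1], [0.1, 0.06, 0.3, 0, 0, 0, -1], [0.1, 0.06, 0.6, 0, 0, 0, -1], [0.1, 0.06, 0.9, 0, 0, 0, -1], [0.1, 0.06, 1.2, 0, 0, 0, -1], [0.1, 0.06, 1.2, 0, 0, 0, -1]],
  ],
)

```text
time_s: 12.6
position: [0.5307, -0.2575, 0.1847]
tcp_rot: [[0.828, 0.295, 0.477], [0.255, -0.956, 0.148], [0.5, -0.001, -0.866]]
force: [-0.9, 1.2, -1.5]
opening: 0.29
grasp_force: 30.0
```

```bash
python3 - <<'E'
from h import *
delta(tcp(-.075),tool(YAW,30)); s=bot.read_state();print(s["tcp_rot"].T@s["force"],s["moment"])
E
```

```text
t 12.6 pos [ 0.5307 -0.2575  0.1847] F [-0.879   1.2126 -1.5369] open 0.2896176387027095 g 29.98917584773153 q [-50.6637  28.0338 105.7548  43.0587  42.6702  -9.2558]
shift cm [0.0437 0.0576 6.74  ] rot [-0.0729  0.032   0.027 ]
[-1.1866 -1.4164  1.0913] [-0.1295  0.5497  0.0291]
```

Foot is 7 mm inside with little force. I'll continue slowly.

Emit:
apply_moves(
  steps=[
    [[0.03, 0.04, 0.4, 0, 0, 0, -1], [0.03, 0.04, 0.8, 0, 0, 0, -1], [0.03, 0.04, 1.2, 0, 0, 0, -1], [0.03, 0.04, 1.6, 0, 0, 0, -1], [0.03, 0.04, 2, 0, 0, 0, -1], [0.03, 0.04, 2, 0, 0, 0, -1]],
  ],
)

```text
time_s: 13.35
position: [0.5407, -0.2548, 0.1674]
tcp_rot: [[0.828, 0.294, 0.477], [0.255, -0.956, 0.148], [0.5, -0.001, -0.866]]
force: [-3.0, 0.4, -3.4]
opening: 0.288
grasp_force: 30.0
```

```bash
python3 - <<'E'
from h import *
delta(tcp(-.075),tool(YAW,30)); s=bot.read_state();print(s["tcp_rot"].T@s["force"],s["moment"])
E
```

```text
t 13.35 pos [ 0.5407 -0.2548  0.1674] F [-2.9508  0.4356 -3.383 ] open 0.28787979635706157 g 29.991627791896462 q [-49.5498  30.1368 105.6349  44.7463  40.6992 -10.4533]
shift cm [0.0129 0.0225 4.7216] rot [-0.0792  0.032   0.0148]
[-4.0225 -1.2814  1.5873] [-0.1221  1.0761  0.1785]
```

Emit:
apply_moves(
  steps=[
    [[-0.05, 0, 0.4, 0, 0, 0, -1], [-0.05, 0, 0.8, 0, 0, 0, -1], [-0.05, 0, 1.2, 0, 0, 0, -1], [-0.05, 0, 1.6, 0, 0, 0, -1], [-0.05, 0, 2, 0, 0, 0, -1], [-0.05, 0, 2, 0, 0, 0, -1]],
  ],
)

```text
time_s: 14.1
position: [0.55, -0.2521, 0.1499]
tcp_rot: [[0.828, 0.294, 0.477], [0.255, -0.956, 0.148], [0.5, -0.001, -0.866]]
force: [-2.1, -0.1, -4.9]
opening: 0.29
grasp_force: 30.0
```

```bash
python3 - <<'E'
from h import *
delta(tcp(-.075),tool(YAW,30)); s=bot.read_state();print(s["tcp_rot"].T@s["force"],s["moment"])
E
```

```text
t 14.1 pos [ 0.55   -0.2521  0.1499] F [-2.097  -0.1103 -4.851 ] open 0.2896316961487159 g 29.99190554022789 q [-48.5239  32.2371 105.4998  46.6265  38.8005 -11.9097]
shift cm [ 0.0447 -0.0042  2.7233] rot [-0.0529  0.0161  0.0152]
[-4.1885 -0.5083  3.1843] [-0.0616  1.1665  0.2019]
```

Emit:
apply_moves(
  steps=[
    [[-0.05, 0, 0.4, 0, 0, 0, -1], [-0.05, 0, 0.8, 0, 0, 0, -1], [-0.05, 0, 1.2, 0, 0, 0, -1], [-0.05, 0, 1.6, 0, 0, 0, -1], [-0.05, 0, 2, 0, 0, 0, -1], [-0.05, 0, 2.3, 0, 0, 0, -1], [-0.05, 0, 2.3, 0, 0, 0, -1]],
  ],
)

```text
time_s: 14.98
position: [0.5607, -0.249, 0.1298]
tcp_rot: [[0.828, 0.294, 0.478], [0.255, -0.956, 0.147], [0.5, -0.0, -0.866]]
force: [-1.5, 0.6, -4.0]
opening: 0.285
grasp_force: 30.0
```

```bash
python3 - <<'E'
from h import *
delta(tcp(-.075),tool(YAW,30)); s=bot.read_state();print(s["tcp_rot"].T@s["force"],s["moment"])
E
```

```text
t 14.975 pos [ 0.5607 -0.249   0.1298] F [-1.5136  0.6471 -3.9635] open 0.2852993173145707 g 29.990466171875596 q [-47.3653  34.6543 105.2096  48.8888  36.7918 -13.6631]
shift cm [ 0.0818 -0.0191  0.4316] rot [-0.0366  0.0063  0.0195]
[-3.0696 -1.0621  2.805 ] [-0.0555  1.0103  0.1733]
```

Creep to the floor.

Emit:
apply_moves(
  steps=[
    [[0, 0, 0.1, 0, 0, 0, -1], [0, 0, 0.2, 0, 0, 0, -1], [0, 0, 0.3, 0, 0, 0, -1], [0, 0, 0.4, 0, 0, 0, -1], [0, 0, 0.4, 0, 0, 0, -1]],
  ],
)

```text
time_s: 15.6
position: [0.5624, -0.2485, 0.1268]
tcp_rot: [[0.828, 0.294, 0.478], [0.255, -0.956, 0.147], [0.5, -0.0, -0.866]]
force: [-4.2, 1.4, -0.4]
opening: 0.289
grasp_force: 30.0
```

```bash
python3 - <<'E'
from h import *
delta(tcp(-.075),tool(YAW,30)); s=bot.read_state();print(s["tcp_rot"].T@s["force"],s["moment"])
E
```

```text
t 15.6 pos [ 0.5624 -0.2485  0.1268] F [-4.2173  1.3855 -0.4191] open 0.2891455999432035 g 29.99202460516244 q [-47.1807  35.0284 105.1539  49.2613  36.4809 -13.9579]
shift cm [ 0.0823 -0.0214  0.0744] rot [-0.0226  0.0024  0.0319]
[-3.3474 -2.5648 -1.4483] [0.025  1.108  0.1913]
```

Emit:
apply_moves(
  steps=[
    [[0, 0, 0.1, 0, 0, 0, -1], [0, 0, 0.2, 0, 0, 0, -1], [0, 0, 0.2, 0, 0, 0, -1]],
  ],
)

```text
time_s: 15.98
position: [0.5629, -0.2484, 0.126]
tcp_rot: [[0.827, 0.294, 0.478], [0.255, -0.956, 0.147], [0.5, 0.001, -0.866]]
force: [-10.7, 0.2, 6.8]
opening: 0.29
grasp_force: 30.0
```

```bash
python3 - <<'E'
from h import *
delta(tcp(-.075),tool(YAW,30)); s=bot.read_state();print(s["tcp_rot"].T@s["force"],s["moment"])
E
```

```text
t 15.975 pos [ 0.5629 -0.2484  0.126 ] F [-10.7375   0.226    6.8406] open 0.2899830017326711 g 29.99683252070099 q [-47.1343  35.1193 105.154   49.407   36.3736 -14.1099]
shift cm [ 0.0779 -0.0268 -0.0144] rot [ 0.0083 -0.0161  0.0659]
[ -5.4046  -3.3725 -11.0252] [0.1066 1.4349 0.3771]
```

The tube is on the floor: axial force is rising and the depth agrees. I'm releasing it and backing out along the axis.

Emit:
apply_moves(
  steps=[
    [[0, 0, 0.1, 0, 0, 0, -0.1], [0, 0, 0, 0, 0, 0, 0.1], [0, 0, 0, 0, 0, 0, 0.1], [0, 0, 0, 0, 0, 0, 0.1], [0, 0, -1, 0, 0, 0, 0.1], [0, 0, -3, 0, 0, 0, 0.1], [0, 0, -6, 0, 0, 0, 0.1], [0, 0, -10, 0, 0, 0, 0.1], [0, 0, -15, 0, 0, 0, 0.1], [0, 0, -18, 0, 0, 0, 0.1], [0, 0, -18, 0, 0, 0, 0.1]],
  ],
)

```text
time_s: 17.35
position: [0.4769, -0.2763, 0.2841]
tcp_rot: [[0.827, 0.292, 0.481], [0.256, -0.956, 0.141], [0.501, 0.006, -0.865]]
force: [0.1, 0.6, -0.6]
opening: 0.551
grasp_force: 0.0
```

```bash
python3 - <<'E'
from h import *
import cv2
for n in("side","top"):
    im=bot.capture(n); globals()[n]=im
    print(n,"cap top pred",(proj(n,MOUTH+A*.06)-((300,100) if n=="side" else (350,150)))*4+[0 if n=="side" else 400,0])
a=cv2.resize(side[100:220,300:400],(400,480),interpolation=2);b=cv2.resize(top[150:270,350:450],(400,480),interpolation=2)
cv2.imwrite("pics/z1.png",np.hstack([a,b]))
E
```

```text
side cap top pred [210.8446 176.4935]
top cap top pred [659.9909 190.1951]
```

View pics/z1.png

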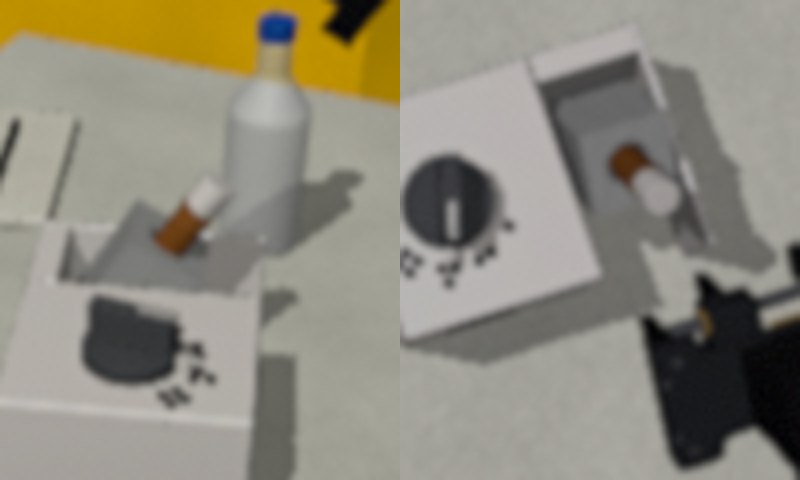

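The tube sits home in the well, with its cap end at about (210,178) side and (659,192) top against predictions of (211,176) and (660,190). The dial is still on three dots and the gripper is clear.

```bash
python3 -c "
from rig import bot
print(bot.hand_in())"
```

```text
the job is handed in; nothing more can be done
None
```

I set the dial to the three-dot mark and lowered the long tube, cap outward, until it touched the well floor; I then released it, backed the gripper clear and handed the job in at about 17 s; the final pictures agree, but the hand-in returned no verdict.

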